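# Find the tight spot of a drive wheel

## Task

The drive wheel on the tilted blue drive head rubs somewhere in its turn. Twist the orange guard anticlockwise until its ears are clear of the steel hooks, lift it off and stand it upright on the round black mat; then turn the wheel round by its black crank knob, feel where it drags, leave it standing in that tight spot, and press the green button fully down to log it. Leave the other things on the bench where they are.

Things in the scene. Friction and masses are not known exactly. Their poses are not given: they have to be found in the camera images.
- drive_head: Drive head, fixed to the bench: a round blue housing 148 mm across on a dark base plate 140 x 140 mm. Origin under the plate, z up. Its flat top (the deck) leans 28 degrees toward its own -x side (roughly toward the robot): the axis of wheel and guard points along (-0.469, 0, 0.883) of this frame. Something unseen inside rubs on the wheel at one place of its turn.
- deck (a point): Centre of the deck, on the axis, 82 mm above the drive head's origin. Round it stands an aluminium collar 92 mm across and 8 mm high. Two steel hooks 13 mm high stand at its +y and -y sides, their lips reaching in over the guard's ears; two 12 mm steel stops at the far and near sides end the guard's opening turn.
- guard: Orange bayonet guard, loose, 0.14 kg: cap 104 mm across, 58 mm high, open below; origin at the centre of its lower rim, z along its axis to the top. Two ears at the rim, along its +y and -y, reach 62 mm from the axis, 5 mm thick. At the start it is locked on the deck with about 2 mm play, x and y as the deck's. To unlock: turn it anticlockwise seen from its top (+z) by 60 to 85 degrees (stops at about 85).
- guard_grip (a point): Middle of the guard's black grip bar, on its axis, 78 mm above its lower rim. The bar runs along the guard's x: 56 mm long, 16 mm thick along y, from 61.5 to 89 mm above the rim, free on both sides. Once unlocked the guard lifts off along its axis; lift it 60 mm or more before moving aside, to clear the crank knob inside.
- mat: Round black rubber mat, 150 mm across, 3 mm thick, fixed on the bench; origin at the centre of its underside. The guard is to stand here.
- wheel: Aluminium wheel under the guard, 81 mm across, top 7 mm above the deck, turns endlessly either way about the deck's axis; origin at the deck centre, z along the axis, x toward the knob. Even drag about 1 N at the knob; stays where left. In the tight spot, about 20 degrees wide, a sprung rub adds about 9 N (up to 17 N going in). It lies 60 degrees or more from the start; only feeling finds it.
- knob_mid (a point): Middle of the black crank knob's grip: a revolving round knob 17 mm in diameter and 33 mm tall, 28 mm from the wheel's axis, standing along the axis; this point is 32 mm above the deck and the knob's top 47 mm above it.
- log_button (a joint): Travel of the green round push button, 36 mm across, that moves straight down in its black housing: 0 up, 0.006 m fully down at 5 N; a spring brings it back up.
- log_button_top (a point): Centre of the top face of the green button, 22 mm above the bench when up; its black housing is 52 mm across and 12 mm high.
- nest: Blue seating nest with two pins, 45x70x30 mm, a bystander.
- tin: White round tin, 66 mm across and 30 mm high, a bystander.
- grey_plug: Grey knurled plug, 27 mm across and 26 mm high, a bystander.
- yellow_plug: Yellow knurled plug, 27 mm across and 26 mm high, a bystander.
- watch: Watch module, 24x36x10 mm, a bystander.

How it is judged:
By the outcome, as a careful person would: the job done as asked, in the order asked, and still so for the second after the job is handed in, with the robot touching nothing.
It also fails if it takes over 72 s, if anything falls off the work surface, if the arm or the gripper's body presses on something with over 40 N, if the wrist force passes 120 N, or if a joint passes its speed limit or range.

## Robot

A 6-joint arm with a two-finger parallel gripper is mounted at the origin on a cart in front of the work surface, level with it; the furniture and walls round the work are solid. World frame = base frame: x ahead of the robot, y to its left, z up, the work surface at z = 0. Lengths are in mm, angles in rad, forces in N, time in s.
With the tool pointing down it reaches from about 275 to 850 mm from the base axis. Payload 19 kg.
Tool frame: the origin (TCP) lies between the finger pads; the fingertips stand 17 mm ahead of it and the grasp point (between the pads) lies 2 mm behind it (tcp_to_tips is the distance from the TCP to the fingertips, in mm); y points along the fingers, z is the direction in which the jaws open and shut, and the axes are right-handed (so a half turn about y gives the same grasp; the last joint's range is limited). The gripper opens to 85 mm and grips with 20 to 120 N. Pads are 22 mm wide; open, the fingers measure 114 mm over their backs; the gripper's body (76 mm by 85 mm) begins 54 mm behind the grasp point. The pads swing forward as they close: fully open they stand 13 mm farther back than shut.
Start: joints at [-1.374, 0.15, 1.437, -0, 1.554, -0.134], TCP at [186.734, -543.804, 248.267] pointing down, gripper open.
Joint ranges: [-2.8, 2.8], [-0.68, 2.1], [0.12, 2.68], [-1.39, 4.53], [0.16, 2.79], [-2.81, 2.81]. Speed limits (rad/s): [1.89, 1.89, 2.22, 3.01, 3.01, 3.01].

## Interface

Orientations are given as a unit quaternion [x, y, z, w].
In Python, from cell import * gives the robot as it stands.
- The arm moves only by the tool step_arm, never from a script. Its argument "deltas" is one flat list of numbers, 6 for each row, row after row: the shift along the tool's x, y, z in cm, then the turn, a rotation vector about the tool's x, y, z in rad. A call has 1 to 20 rows; each row shifts and turns the pose as measured when the row begins, along the tool's axes as they then stand; what a row does not reach is not made up. A row lasts 1/8 s, in which the tool goes at most 62.5 mm and 10.7 degrees, less where a joint would pass 70% of its speed; a pose out of reach is approached as far as the arm can. A call with a gripper value outside its range is refused whole. "fingers" is the gripper command: -1 is shut, 1 is fully open, values between are in proportion, set as the call begins (left out, the last holds). The fingers move at their own pace and stop on an object; "grip_force" is the grip in N (left out, the last holds). Time passes only in rows, so rows that do not move let the fingers close. It gives the time, the measured TCP pose, the force and the opening at its end, in the units of the state.
- state(): the state, without advancing time (a new reading comes with each control period).
- get_image(name): name is "side" or "top"; returns a dict with "color" (384x512x3 uint8, red, green, blue), "camera_matrix" (3x3 intrinsics, pixels), "rvec" (rotation vector, rad) and "tvec" (3), from world to camera coordinates, as OpenCV has them. Camera axes: x right, y down, z forward; pixel columns grow to the right and rows downward; lengths in mm; the calibration is good to about 2 mm. A picture is of the moment at which its call begins. There is no depth.
- job_done(): hands the job in, once; it reports no verdict.
The state is a dict: "t": time; "joint_pos": joint angles; "dq": joint speeds; "effort": joint torques, N m; "eef_pos": TCP position; "tcp_rot": TCP orientation; "contact_force": force on the tool from outside, world axes, zero at the start; "moment": the same for the moment, N m; "gripper_width": finger opening in mm.
Only numpy, scipy, OpenCV 4.12 (cv2) and the standard library are available. Lean on these libraries where they do the work, as an engineer would, in place of code of your own. Each camera call takes 0.05 s, during which the arm holds its last target. There are 200 camera calls.

## Working session

There is one attempt and no reset: what is moved stays moved. The work goes in short steps, Python scripts to look and compute and a tool call to move; the robot and the scene stay as the last step left them, time stands still between calls to the robot, and variables do not carry over. Pictures are saved under pics/ and viewed, about 8 in all and at most 12, crops included, and the job is handed in when it is done.

Besides the shell and the picture viewer there is one more tool, called after "Call:" as name(argument=value, ...), one argument or row to a line, values as JSON. step_arm: Moves the arm, as the interface text tells. Its arguments: {"type":"object","properties":{"deltas":{"type":"array","items":{"type":"number"}},"fingers":{"type":"number"},"grip_force":{"type":"number"}},"required":["deltas"]}

```bash
ls; mkdir -p pics; python3 - <<'E'
from cell import *
import cv2
s=state();print(s)
for n in("side","top"):
    d=get_image(n);cv2.imwrite(f"pics/{n}0.png",d["color"][:,:,::-1])
    R=cv2.Rodrigues(d["rvec"])[0];print(n,d["camera_matrix"],-R.T@d["tvec"],R[2])
E
```

```text
pics
{'t': 0.0, 'joint_pos': array([-1.37395578e+00,  1.50982675e-01,  1.43800048e+00,  7.58791346e-06,
        1.55380258e+00, -1.33982455e-01]), 'dq': array([-0.00063665, -0.00116841,  0.00086829, -0.00082632,  0.00152855,
       -0.00037241]), 'effort': array([-2.36664018e-03, -7.13071060e+01, -5.70874107e+01, -2.99660787e-04,
        9.01365333e-03,  7.92345031e-05]), 'eef_pos': array([ 186.72268089, -543.60901846,  247.69255359]), 'tcp_rot': array([-0.11644146,  0.69787683, -0.69703345,  0.11642031]), 'contact_force': array([ 0.45517546, -0.06587968, -1.03461386]), 'moment': array([-0.00659256,  0.06819342, -0.03599499]), 'gripper_width': 85.15813699172655}
side [[390.8887898    0.         250.3247922 ]
 [  0.         390.8887898  189.80578974]
 [  0.           0.           1.        ]] [201.78632633 567.72527147 556.68394417] [ 0.40479396 -0.75841979 -0.51082411]
top [[415.46253038   0.         253.10597416]
 [  0.         415.46253038 192.57247324]
 [  0.           0.           1.        ]] [ 435.04351994  -73.20905461 1141.85468477] [ 0.12147768  0.00487732 -0.99258218]
```

View pics/side0.png

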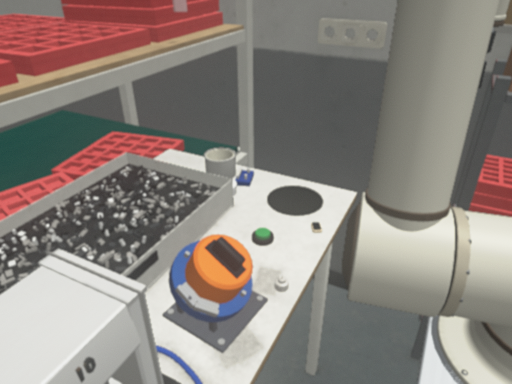

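View pics/top0.png

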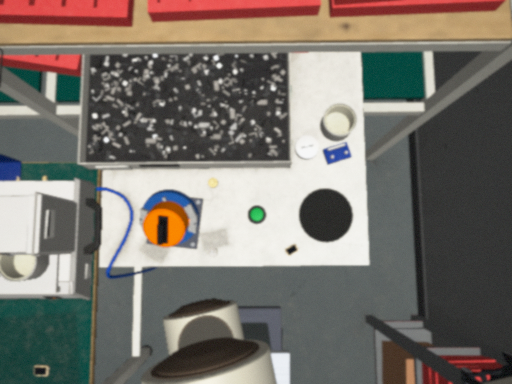

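The side view shows the head at about (210,275), the button at (262,236) and the mat at (295,200). In the top view they are at about (170,220), (257,214) and (326,215).

```bash
cat > h.py <<'E'
import numpy as np, cv2
from cell import *
from scipy.spatial.transform import Rotation as Ro
class Cam:
    def __init__(s,n):
        d=get_image(n);s.im=np.ascontiguousarray(d["color"]);s.K=d["camera_matrix"];s.r=np.array(d["rvec"],float);s.t=np.array(d["tvec"],float).reshape(3)
        s.R=cv2.Rodrigues(s.r)[0];s.c=-s.R.T@s.t
    def ray(s,p):
        v=s.R.T@np.linalg.inv(s.K)@np.array([p[0],p[1],1.]);return v/np.linalg.norm(v)
    def plane(s,p,z): v=s.ray(p);return s.c+v*(z-s.c[2])/v[2]
    def proj(s,P): return cv2.projectPoints(np.atleast_2d(np.asarray(P,float)),s.r,s.t,s.K,None)[0][:,0]
    def mask(s,lo,hi): return cv2.inRange(cv2.cvtColor(s.im,cv2.COLOR_RGB2HSV),lo,hi)
def tri(a,pa,b,pb):
    u,v=a.ray(pa),b.ray(pb);k=np.linalg.lstsq(np.c_[u,-v],b.c-a.c,rcond=None)[0]
    P,Q=a.c+u*k[0],b.c+v*k[1];return (P+Q)/2,np.linalg.norm(P-Q)
def biggest(m,box=None):
    if box: q=np.zeros_like(m);x0,y0,x1,y1=box;q[y0:y1,x0:x1]=m[y0:y1,x0:x1];m=q
    return max(cv2.findContours(m,cv2.RETR_EXTERNAL,cv2.CHAIN_APPROX_NONE)[0],key=cv2.contourArea)
def cen(c): m=cv2.moments(c);return np.array([m["m10"],m["m01"]])/m["m00"]
E
python3 - <<'E'
from h import *
S,T=Cam("side"),Cam("top")
g=lambda c:cen(biggest(c.mask((50,100,50),(80,255,255))))
gs=cen(biggest(S.mask((45,90,60),(80,255,255)),(240,215,290,260)) if 0 else biggest(S.mask((50,100,60),(80,255,255)),(240,215,290,260)))
gt=cen(biggest(T.mask((50,100,60),(80,255,255)),(235,195,280,235)))
print("button",gs,gt,tri(S,gs,T,gt))
ms=biggest(S.mask((0,0,0),(180,255,60)),(260,178,330,222));mt=biggest(T.mask((0,0,0),(180,255,60)),(290,180,362,250))
es,et=cv2.fitEllipse(ms),cv2.fitEllipse(mt);print("mat",es,et,tri(S,es[0],T,et[0]),T.plane(et[0],3),S.plane(es[0],3))
for c,b,n in((S,(180,225,265,310),"s"),(T,(130,185,210,255),"t")):
    o=biggest(c.mask((3,150,80),(20,255,255)),b);print("or",cen(cv2.convexHull(o)),cv2.boundingRect(o))
a=S.im[220:350,150:290];b=T.im[180:260,120:300]
cv2.imwrite("pics/c.png",np.vstack([cv2.resize(a,(560,520),interpolation=3)[:, :, ::-1]]))
cv2.imwrite("pics/d.png",cv2.resize(b,None,fx=4.4,fy=4.4,interpolation=3)[:,:,::-1])
E
```

```text
button [262.45384615 232.22307692] [256.44791667 214.06597222] (array([514.60972357, -76.01667502,  18.89194977]), np.float64(1.7103191396754025))Traceback (most recent call last):
  File "<stdin>", line 7, in <module>
  File "h.py", line 18, in biggest
    return max(cv2.findContours(m,cv2.RETR_EXTERNAL,cv2.CHAIN_APPROX_NONE)[0],key=cv2.contourArea)
ValueError: max() iterable argument is empty
```

```bash
python3 - <<'E'
from h import *
S,T=Cam("side"),Cam("top")
print(S.im[200,295],T.im[215,326])
gl=lambda c:cv2.cvtColor(c.im,cv2.COLOR_RGB2GRAY)
ms=biggest((gl(S)<100).astype(np.uint8),(260,178,328,222));mt=biggest((gl(T)<100).astype(np.uint8),(290,180,362,250))
es,et=cv2.fitEllipse(cv2.convexHull(ms)),cv2.fitEllipse(cv2.convexHull(mt));print("mat",es,et,tri(S,es[0],T,et[0]),T.plane(et[0],3),S.plane(es[0],3))
for c,b,n in((S,(180,225,265,310),"s"),(T,(130,185,210,255),"t")):
    o=biggest(c.mask((3,150,80),(20,255,255)),b);print("or",cen(cv2.convexHull(o)),cv2.boundingRect(o))
a=S.im[220:350,150:290];b=T.im[180:260,120:300]
cv2.imwrite("pics/c.png",cv2.resize(a,(630,585),interpolation=3)[:, :, ::-1])
cv2.imwrite("pics/d.png",cv2.resize(b[:,:100],(750,600),interpolation=3)[:,:,::-1])
E
```

```text
[80 79 76] [44 41 42]
mat ((294.60284423828125, 200.18746948242188), (27.785099029541016, 53.617244720458984), 93.24685668945312) ((325.37725830078125, 214.85720825195312), (51.29685974121094, 52.31764602661133), 130.83306884765625) (array([ 512.40119487, -265.78775808,   -1.30082925]), np.float64(1.38374402954372)) [ 511.46361814 -265.30216354    3.        ] [ 510.65247741 -259.12916592    3.        ]
or [218.95605361 267.28971655] (189, 236, 63, 66)
or [165.4861065  224.07550094] (143, 202, 46, 45)
```

View pics/c.png

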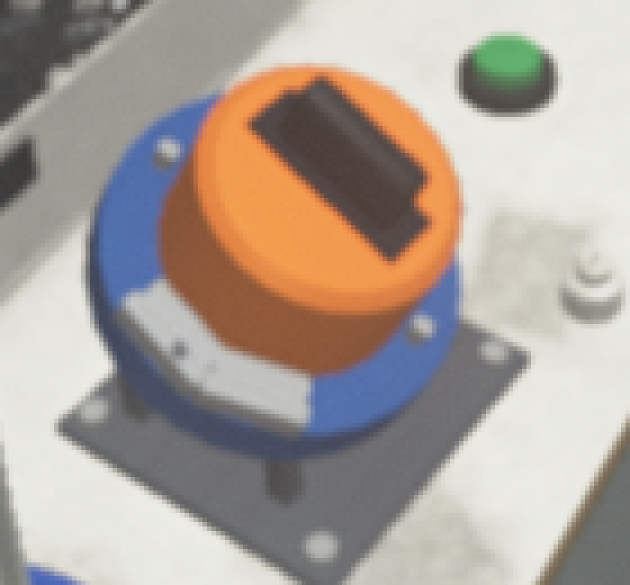

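View pics/d.png

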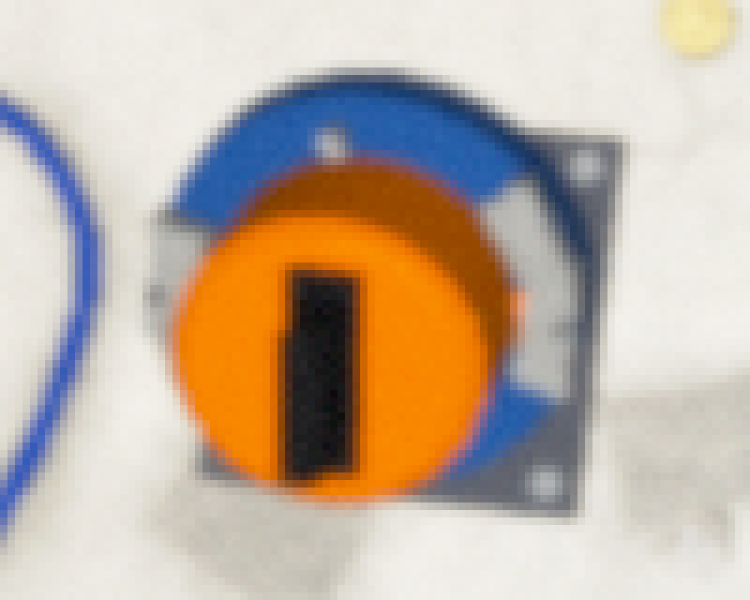

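The side crop shows the bar, with plate screws at (93,410), (320,545) and (493,350). The top crop shows screws at (585,165) and (545,483). Together these give the plate centre and yaw.

```bash
python3 - <<'E'
from h import *
S,T=Cam("side"),Cam("top")
c=lambda p:(p[0]/4.5+150-.4,p[1]/4.5+220-.4); d=lambda p:(p[0]/7.5+120-.4,p[1]/7.5+180-.4)
print("screw NR",tri(S,c((493,350)),T,d((545,483))))
for z in(8,12):
    A,B,C=[S.plane(c(p),z) for p in((93,410),(320,545),(493,350))];D,E=[T.plane(d(p),z) for p in((585,165),(545,483))]
    yaw=lambda v:np.degrees(np.arctan2(v[1],v[0]))
    print(z,"side",A,B,C,"top",D,E,"ctr",(A+C)/2,(A+D)/2,"lens",np.linalg.norm(A-B),np.linalg.norm(B-C),np.linalg.norm(D-E),"yaws",yaw(A-B),yaw(B-C)-90,yaw(D-E))
A,B,C=[S.plane(c(p),10) for p in((58,425),(340,592),(527,357))];D,E=[T.plane(d(p),10) for p in((622,142),(575,515))]
print("corners",A,B,C,D,E,(A+C)/2,yaw(D-E),yaw(A-B))
# orange cap top-disc: fit from extreme pts later; triangulate hull centroid
from itertools import product
for y in(-4,-7,-10):
    pass
E
```

```text
screw NR (array([435.57603016,  98.14793541,  11.24887441]), np.float64(2.2266607229558004))
8 side [567.03840033 197.91203436   8.        ] [451.85181372 211.33161855   8.        ] [438.02546376  95.73258754   8.        ] top [549.94718753  84.8506633    8.        ] [434.55220654  98.19347398   8.        ] ctr [502.53193204 146.82231095   8.        ] [558.49279393 141.38134883   8.        ] lens 115.96566291406393 116.4229527298614 116.16381637089157 yaws -6.6451740199678495 -6.820524287086755 -6.595666680252428
12 side [564.3756501  200.60803624  12.        ] [450.02879345 213.92978937  12.        ] [436.30323995  99.17349511  12.        ] top [549.54183164  84.29306198  12.        ] [434.55393979  97.58880204  12.        ] ctr [500.33944503 149.89076568  12.        ] [556.95874087 142.45054911  12.        ] lens 115.12025335436257 115.57420944902124 115.75401494596049 yaws -6.64517401996786 -6.8205242870867835 -6.595666680252436
corners [573.3633681  211.80225668  10.        ] [434.0629057  226.49407024  10.        ] [422.90711415  94.52320926  10.        ] [558.09807443  71.1177799   10.        ] [423.03857302  86.94287575  10.        ] [498.13524112 153.16273297  10.        ] -6.682947859472677 -6.020643126464061
```

```bash
cat >> h.py <<'E'
yaw=np.radians(-6.65);H=Ro.from_euler('z',yaw).as_matrix();ax=H@[-.469,0,.883];ax/=np.linalg.norm(ax)
deck=np.array([499.8,148.7,82.]);hy=H[:,1];hx=np.cross(hy,ax)  # deck frame hx,hy,ax
def tool(a,z): # tool y=-a, z jaw dir
    y=-np.asarray(a,float);z=z-y*(z@y);z=z/np.linalg.norm(z);return np.c_[np.cross(y,z),y,z]
def plan(P,R=None,n=None,vmax=45,dmax=9):
    s=state();p=s["eef_pos"];R0=Ro.from_quat(s["tcp_rot"]);R1=R0 if R is None else Ro.from_matrix(R)
    w=(R0.inv()*R1).as_rotvec();L=np.linalg.norm(P-p);ang=np.degrees(np.linalg.norm(w))
    n=n or int(max(1,np.ceil(L/vmax),np.ceil(ang/dmax)));out=[]
    print("t",s["t"],"dist",L.round(1),"ang",ang.round(1),"n",n,"joints",np.round(s["joint_pos"],2),"F",np.round(s["contact_force"],1),"w",round(s["gripper_width"],1))
    for i in range(n):
        d=(R0*Ro.from_rotvec(w*i/n)).inv().apply((P-p)/n)/10;out+=[f"{v:.2f}" for v in d]+[f"{v:.3f}" for v in w/n]
    print("["+",".join(out).replace("-0.000","0").replace("-0.00,","0,")+"]")
E
python3 - <<'E'
from h import *
S,T=Cam("side"),Cam("top")
print(Ro.from_quat(state()["tcp_rot"]).as_matrix().round(2))
print("hx,hy,ax",hx,hy,ax, "grip",deck+78*ax)
th=np.linspace(0,2*np.pi,100)
pts=np.vstack([deck+ax*h+52*(np.cos(t)*hx+np.sin(t)*hy) for h in(0,58) for t in th])
for n,c in(("S",S),("T",T)):
    q=c.proj(pts);print(n,"proj bbox",q.min(0),q.max(0),"hull cen",cen(cv2.convexHull(q.astype(np.float32))))
Pg=deck+ax*82
for s in(1,-1):
    R=tool(ax,s*hy);print("s",s,R.round(2).tolist(),end=' ');
    plan(deck+ax*170,R)
E
```

```text
[[-0.95 -0.    0.32]
 [-0.32  0.   -0.95]
 [-0.   -1.   -0.  ]]
hx,hy,ax [ 0.87721278 -0.10227282  0.4690821 ] [0.11580399 0.99327209 0.        ] [-0.46592615  0.05432158  0.88315457] grip [463.45776011 152.93708304 150.88605611]
S proj bbox [184.57955455 231.50452762] [254.15523455 303.33079416] hull cen [218.97262901 267.34016124]
T proj bbox [141.29902541 199.5147678 ] [188.6094202  247.36821312] hull cen [165.17464263 223.53629297]
s 1 [[0.88, 0.47, 0.12], [-0.1, -0.05, 0.99], [0.47, -0.88, 0.0]] t 0.5 dist 739.8 ang 155.2 n 18 joints [-1.37  0.15  1.44 -0.    1.55 -0.13] F [ 0.2 -0.2  0.4] w 85.2
[-2.50,0.09,-3.27,0.036,-0.146,-0.008,-2.94,-0.04,-2.87,0.036,-0.146,-0.008,-3.33,-0.17,-2.41,0.036,-0.146,-0.008,-3.64,-0.27,-1.89,0.036,-0.146,-0.008,-3.87,-0.36,-1.33,0.036,-0.146,-0.008,-4.02,-0.43,-0.74,0.036,-0.146,-0.008,-4.08,-0.48,-0.13,0.036,-0.146,-0.008,-4.05,-0.51,0.48,0.036,-0.146,-0.008,-3.93,-0.51,1.08,0.036,-0.146,-0.008,-3.73,-0.50,1.66,0.036,-0.146,-0.008,-3.44,-0.46,2.20,0.036,-0.146,-0.008,-3.08,-0.39,2.69,0.036,-0.146,-0.008,-2.65,-0.31,3.12,0.036,-0.146,-0.008,-2.
[... 247 characters left out ...]
] t 0.5 dist 739.8 ang 37.8 n 17 joints [-1.37  0.15  1.44 -0.    1.55 -0.13] F [ 0.2 -0.2  0.4] w 85.2
[-2.64,0.10,-3.46,0.006,0.026,0.028,-2.55,0.15,-3.52,0.006,0.026,0.028,-2.45,0.19,-3.59,0.006,0.026,0.028,-2.35,0.24,-3.65,0.006,0.026,0.028,-2.25,0.28,-3.71,0.006,0.026,0.028,-2.15,0.32,-3.77,0.006,0.026,0.028,-2.04,0.35,-3.83,0.006,0.026,0.028,-1.93,0.38,-3.88,0.006,0.026,0.028,-1.82,0.41,-3.93,0.006,0.026,0.028,-1.70,0.44,-3.98,0.006,0.026,0.028,-1.59,0.46,-4.03,0.006,0.026,0.028,-1.47,0.47,-4.07,0.006,0.026,0.028,-1.35,0.49,-4.11,0.006,0.026,0.028,-1.23,0.50,-4.14,0.006,0.026,0.028,-1.11,0.50,-4.18,0.006,0.026,0.028,-0.99,0.51,-4.21,0.006,0.026,0.028,-0.86,0.50,-4.24,0.006,0.026,0.028]
```

The bar axis and the cap outline agree with both views within about 0.5 px. Moving to the pre-grasp.

Call:
step_arm(
  deltas=[-2.64,0.1,-3.46,0.006,0.026,0.028,-2.55,0.15,-3.52,0.006,0.026,0.028,-2.45,0.19,-3.59,0.006,0.026,0.028,-2.35,0.24,-3.65,0.006,0.026,0.028,-2.25,0.28,-3.71,0.006,0.026,0.028,-2.15,0.32,-3.77,0.006,0.026,0.028,-2.04,0.35,-3.83,0.006,0.026,0.028,-1.93,0.38,-3.88,0.006,0.026,0.028,-1.82,0.41,-3.93,0.006,0.026,0.028,-1.7,0.44,-3.98,0.006,0.026,0.028,-1.59,0.46,-4.03,0.006,0.026,0.028,-1.47,0.47,-4.07,0.006,0.026,0.028,-1.35,0.49,-4.11,0.006,0.026,0.028,-1.23,0.5,-4.14,0.006,0.026,0.028,-1.11,0.5,-4.18,0.006,0.026,0.028,-0.99,0.51,-4.21,0.006,0.026,0.028,-0.86,0.5,-4.24,0.006,0.026,0.028],
  fingers=1,
  grip_force=60,
)

```text
t: 2.62
eef_pos: [428.8, 167.4, 238.8]
tcp_rot: [-0.222, -0.675, 0.691, -0.13]
contact_force: [-0.1, -1.9, 0.8]
gripper_width: 85.2
```

```bash
python3 - <<'E'
from h import *
print(state()["eef_pos"]);plan(deck+ax*170,tool(ax,-hy))
E
```

```text
[428.84560194 167.35414689 238.76959606]
t 2.625 dist 14.2 ang 1.5 n 1 joints [ 0.35 -0.35  1.99 -0.25  1.06  2.13] F [-0.1 -1.9  0.8] w 85.2
[0.92,0.24,1.05,0.002,-0.020,-0.016]
```

Call:
step_arm(
  deltas=[0.92,0.24,1.05,0.002,-0.02,-0.016,0,0,0,0,0,0],
)

```text
t: 2.88
eef_pos: [420.0, 161.9, 231.4]
tcp_rot: [-0.208, -0.676, 0.695, -0.132]
contact_force: [0.6, 0.1, 0.1]
gripper_width: 85.4
```

```bash
python3 - <<'E'
from h import *
print(state()["eef_pos"]);plan(deck+ax*83,tool(ax,-hy),n=5)
S,T=Cam("side"),Cam("top")
cv2.imwrite("pics/e.png",cv2.resize(np.hstack([S.im[180:320,130:290],T.im[150:290,100:260]]),None,fx=2.5,fy=2.5,interpolation=3)[:,:,::-1])
E
```

```text
[419.98839138 161.86201673 231.36094155]
t 2.875 dist 86.9 ang 0.4 n 5 joints [ 0.33 -0.37  2.01 -0.23  1.07  2.08] F [0.6 0.1 0.1] w 85.4
[-0.03,1.74,0.08,0.001,0.001,0.000,-0.03,1.74,0.08,0.001,0.001,0.000,-0.03,1.74,0.08,0.001,0.001,0.000,-0.03,1.74,0.08,0.001,0.001,0.000,-0.03,1.74,0.08,0.001,0.001,0.000]
```

View pics/e.png

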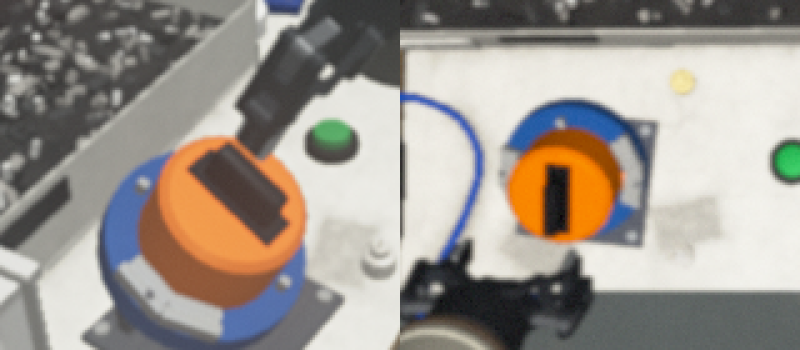

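```bash
python3 - <<'E'
from h import *
S,T=Cam("side"),Cam("top")
s=state();p=s["eef_pos"];R=Ro.from_quat(s["tcp_rot"]).as_matrix()
for n,c,o in(("S",S,(130,180)),("T",T,(100,150))):
    q=c.proj([p,p+R[:,2]*42,p-R[:,2]*42,p+R[:,2]*57,p-R[:,2]*57,deck+ax*89]);print(n,((q-o)*2.5+[400*(n=="T"),0]).round())
cv2.imwrite("pics/f.png",cv2.resize(T.im[200:300,100:200],(600,600),interpolation=3)[:,:,::-1])
E
```

```text
S [[299.  99.]
 [338.  66.]
 [256. 137.]
 [351.  55.]
 [239. 151.]
 [253. 170.]]
T [[519. 252.]
 [567. 257.]
 [471. 247.]
 [584. 259.]
 [454. 245.]
 [548. 210.]]
```

View pics/f.png

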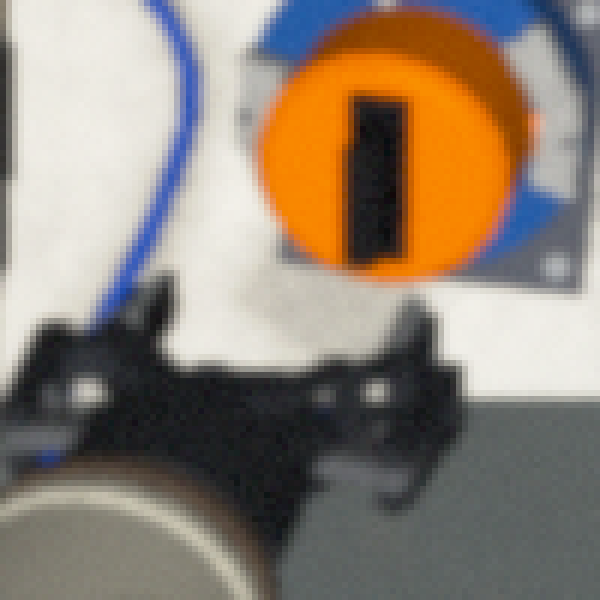

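The fingertips appear where the calibration predicts: (128,247) and (170,250) at full resolution. Descending onto the bar.

Call:
step_arm(
  deltas=[-0.05,1.0,0.4,0,0,0,-0.05,1.9,0,0,0,0,-0.05,1.9,0,0,0,0,-0.02,1.9,0,0,0,0,0,1.9,0,0,0,0,0,0,0,0,0,0],
)

```text
t: 3.82
eef_pos: [464.8, 148.0, 153.4]
tcp_rot: [-0.212, -0.675, 0.695, -0.13]
contact_force: [-0.6, 0.3, 0.7]
gripper_width: 85.1
```

```bash
python3 - <<'E'
from h import *
plan(deck+ax*83,tool(ax,-hy),n=1)
E
```

```text
t 3.825 dist 6.6 ang 0.2 n 1 joints [ 0.26 -0.23  2.07 -0.23  0.85  2.06] F [-0.6  0.3  0.7] w 85.1
[0.29,-0.37,-0.47,0,-0.003,-0.001]
```

Call:
step_arm(
  deltas=[0.2,-0.35,-0.47,0,-0.003,0,0,0,0,0,0,0],
)

```text
t: 4.08
eef_pos: [462.0, 153.0, 156.8]
tcp_rot: [-0.212, -0.675, 0.695, -0.131]
contact_force: [-0.2, -0.6, -0.0]
gripper_width: 85.5
```

Call:
step_arm(
  deltas=[0,0,0,0,0,0,0,0,0,0,0,0,0,0,0,0,0,0,0,0,0,0,0,0,0,0,0,0,0,0,0,0,0,0,0,0],
  fingers=-1,
  grip_force=60,
)

```text
t: 4.82
eef_pos: [461.9, 153.4, 158.2]
tcp_rot: [-0.212, -0.675, 0.694, -0.132]
contact_force: [-1.5, 0.5, 0.9]
gripper_width: 14.4
```

```bash
python3 - <<'E'
from h import *
plan(deck+ax*83,tool(ax,-hy),n=1);print(state()["moment"])
E
```

```text
t 4.825 dist 3.0 ang 0.2 n 1 joints [ 0.28 -0.24  2.07 -0.24  0.86  2.08] F [-1.5  0.5  0.9] w 14.4
[0.20,0.22,0.03,0.001,-0.001,-0.004]
[-0.0194872   0.31594941 -0.0517685 ]
```

Call:
step_arm(
  deltas=[0,0,0,0,-0.13,0,0,0,0,0,-0.13,0,0,0,0,0,-0.13,0,0,0,0,0,-0.13,0],
)

```text
t: 5.32
eef_pos: [462.0, 153.5, 158.2]
tcp_rot: [-0.021, -0.616, 0.726, -0.306]
contact_force: [-2.2, 0.4, 1.4]
gripper_width: 14.6
```

```bash
cat > chk.py <<'E'
from h import *
s=state();R=Ro.from_quat(s["tcp_rot"]).as_matrix();d=s["eef_pos"]-deck
print("deck-frame pos",[round(float(d@v),1) for v in(hx,hy,ax)],"turn",round(np.degrees(np.arctan2(R[:,2]@hx,-(R[:,2]@hy))),1),"tilt err",round(np.degrees(np.arccos(min(1,-R[:,1]@ax))),2),"F deck",[round(float(s["contact_force"]@v),1) for v in(hx,hy,ax)],"M",s["moment"].round(2),"w",round(s["gripper_width"],1),"t",s["t"],s["joint_pos"].round(2))
E
python3 chk.py
```

```text
deck-frame pos [2.0, 0.4, 85.2] turn 30.6 tilt err 0.24 F deck [-1.3, 0.1, 2.3] M [0.13 0.35 0.02] w 14.6 t 5.325 [ 0.28 -0.24  2.07 -0.24  0.86  1.54]
```

Call:
step_arm(
  deltas=[0,0,0,0,-0.13,0,0,0,0,0,-0.13,0,0,0,0,0,-0.13,0,0,0,0,0,-0.13,0,0,0,0,0,-0.13,0,0,0,0,0,-0.1,0,0,0,0,0,0,0],
)

```text
t: 6.2
eef_pos: [461.7, 154.2, 158.0]
tcp_rot: [0.255, -0.456, 0.679, -0.516]
contact_force: [-2.2, 1.7, 1.9]
gripper_width: 14.5
```

```bash
python3 chk.py;python3 - <<'E'
from h import *
S=Cam("side")
cv2.imwrite("pics/g.png",cv2.resize(S.im[190:330,140:300],(640,560),interpolation=3)[:,:,::-1])
E
```

```text
deck-frame pos [1.6, 1.1, 85.2] turn 75.0 tilt err 0.23 F deck [-1.2, 1.5, 2.8] M [0.15 0.37 0.22] w 14.5 t 6.2 [ 0.28 -0.23  2.07 -0.24  0.86  0.77]
```

View pics/g.png

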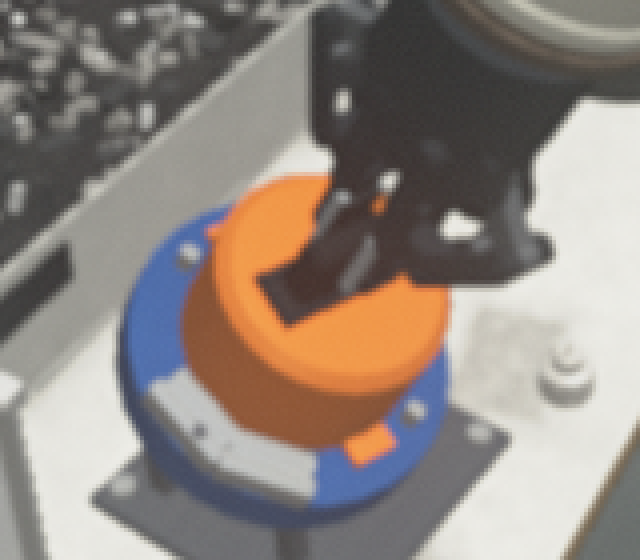

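The guard turned with the gripper to 75°. Its ears show at (370,445) and (215,232), clear of the hooks. Lifting along the axis.

Call:
step_arm(
  deltas=[0,-1,0,0,0,0,0,-2,0,0,0,0,0,-2,0,0,0,0,0,-2,0,0,0,0,0,-2,0,0,0,0,0,-1.5,0,0,0,0],
)

```text
t: 7.0
eef_pos: [409.3, 159.1, 254.6]
tcp_rot: [0.252, -0.458, 0.681, -0.513]
contact_force: [0.2, -0.1, -1.5]
gripper_width: 14.9
```

```bash
python3 chk.py; python3 - <<'E'
from h import *
# carry: above mat, upright; keep jaw dir in level
R=Ro.from_quat(state()["tcp_rot"]).as_matrix()
q=Ro.align_vectors([[0,0,-1.]],[R[:,1]])[0].as_matrix()@R
print(q.round(2)); M=np.array([511.,-263.,0])
z=q[:,2]
for a in(0,):plan(M+[0,0,210],tool([0,0,1],z))
E
```

```text
deck-frame pos [0.5, -0.2, 195.1] turn 74.4 tilt err 0.09 F deck [-0.5, -0.0, -1.4] M [0.01 0.34 0.05] w 14.9 t 7.0 [ 0.34 -0.41  1.99 -0.23  1.13  0.78]
[[-0.38  0.    0.93]
 [-0.93  0.   -0.38]
 [-0.   -1.    0.  ]]
t 7.0 dist 436.4 ang 28.0 n 10 joints [ 0.34 -0.41  1.99 -0.23  1.13  0.78] F [ 0.2 -0.1 -1.5] w 14.9
[3.63,1.09,2.17,-0.047,0.000,-0.013,3.61,1.04,2.22,-0.047,0.000,-0.013,3.60,0.98,2.26,-0.047,0.000,-0.013,3.59,0.92,2.31,-0.047,0.000,-0.013,3.58,0.86,2.35,-0.047,0.000,-0.013,3.56,0.79,2.39,-0.047,0.000,-0.013,3.55,0.73,2.43,-0.047,0.000,-0.013,3.54,0.66,2.46,-0.047,0.000,-0.013,3.54,0.59,2.49,-0.047,0.000,-0.013,3.53,0.52,2.51,-0.047,0.000,-0.013]
```

Call:
step_arm(
  deltas=[3.63,0.8,2.17,-0.047,0,-0.013,3.61,0.8,2.22,-0.047,0,-0.013,3.6,0.9,2.26,-0.047,0,-0.013,3.59,0.92,2.31,-0.047,0,-0.013,3.58,0.86,2.35,-0.047,0,-0.013,3.56,0.79,2.39,-0.047,0,-0.013,3.55,0.73,2.43,-0.047,0,-0.013,3.54,0.66,2.46,-0.047,0,-0.013,3.54,0.59,2.49,-0.047,0,-0.013,3.53,0.52,2.51,-0.047,0,-0.013,0,0,0,0,0,0],
)

```text
t: 8.38
eef_pos: [508.1, -273.9, 220.6]
tcp_rot: [-0.393, 0.591, -0.585, 0.393]
contact_force: [-0.0, 0.9, -2.0]
gripper_width: 15.0
```

```bash
python3 - <<'E'
from h import *
s=state();R=Ro.from_quat(s["tcp_rot"]).as_matrix();print(s["eef_pos"],R.round(3))
M=np.array([511.,-263.,0]);plan(M+[0,0,120],tool([0,0,1],R[:,2]),n=4)
E
```

```text
[ 508.1025932  -273.86883388  220.56008047] [[-0.382 -0.005  0.924]
 [-0.924  0.007 -0.382]
 [-0.005 -1.    -0.007]]
t 8.375 dist 101.2 ang 0.5 n 4 joints [-0.63  0.17  1.47  0.    1.51 -0.24] F [-0.   0.9 -2. ] w 15.0
[-0.27,2.52,-0.02,0.002,0,-0.001,-0.27,2.52,-0.02,0.002,0,-0.001,-0.27,2.51,-0.03,0.002,0,-0.001,-0.28,2.51,-0.03,0.002,0,-0.001]
```

Call:
step_arm(
  deltas=[-0.3,2.5,0,0.002,0,-0.001,-0.3,2.5,0,0.002,0,-0.001,-0.3,2.5,0,0.002,0,-0.001,-0.28,2.5,0,0.002,0,-0.001,0,0,0,0,0,0],
)

```text
t: 9.0
eef_pos: [512.0, -259.8, 121.4]
tcp_rot: [0.391, -0.587, 0.59, -0.393]
contact_force: [-0.3, -1.0, -0.8]
gripper_width: 14.6
```

```bash
python3 - <<'E'
from h import *
s=state();R=Ro.from_quat(s["tcp_rot"]).as_matrix();print(s["eef_pos"],R.round(3))
M=np.array([511.,-263.,0]);plan(M+[0,0,90],tool([0,0,1],R[:,2]),n=3)
S,T=Cam("side"),Cam("top")
cv2.imwrite("pics/h.png",cv2.resize(np.hstack([S.im[120:240,220:360],T.im[160:280,260:400]]),None,fx=2.8,fy=2.8,interpolation=3)[:,:,::-1])
E
```

```text
[ 512.04937724 -259.76691975  121.37534031] [[-0.386  0.004  0.923]
 [-0.923 -0.001 -0.386]
 [-0.    -1.     0.005]]
t 9.0 dist 31.6 ang 0.3 n 3 joints [-0.6   0.22  1.62  0.    1.3  -0.21] F [-0.3 -1.  -0.8] w 14.6
[0.11,1.05,0.00,-0.002,0.000,0,0.11,1.05,0.01,-0.002,0.000,0,0.11,1.05,0.01,-0.002,0.000,0]
```

View pics/h.png

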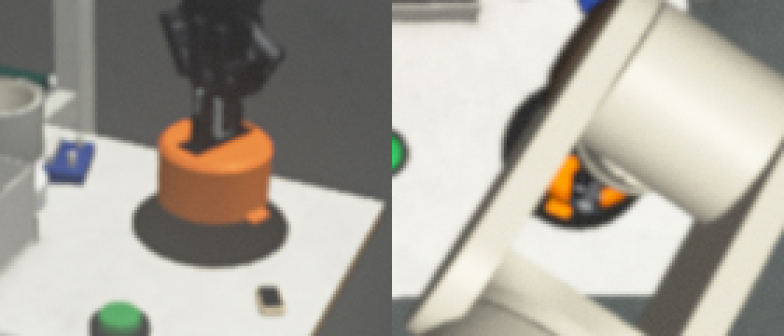

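The guard hangs upright over the mat centre at (215,170) in the side crop. Lowering it until it touches.

Call:
step_arm(
  deltas=[0.1,1.0,0,-0.002,0,0,0.1,1.0,0,-0.002,0,0,0.1,0.7,0,-0.002,0,0,0,0,0,0,0,0],
)

```text
t: 9.6
eef_pos: [512.5, -264.4, 97.0]
tcp_rot: [0.391, -0.587, 0.59, -0.392]
contact_force: [-0.1, 0.8, -1.2]
gripper_width: 14.9
```

Call:
step_arm(
  deltas=[0,0.3,0,0,0,0,0,0.3,0,0,0,0,0,0,0,0,0,0],
)

```text
t: 9.98
eef_pos: [512.6, -264.5, 90.8]
tcp_rot: [0.391, -0.587, 0.59, -0.392]
contact_force: [0.7, 0.1, -1.6]
gripper_width: 14.6
```

Call:
step_arm(
  deltas=[0,0.15,0,0,0,0,0,0.15,0,0,0,0,0,0,0,0,0,0],
)

```text
t: 10.35
eef_pos: [513.0, -264.9, 88.6]
tcp_rot: [0.391, -0.587, 0.591, -0.392]
contact_force: [-2.0, 1.8, 0.9]
gripper_width: 14.7
```

Call:
step_arm(
  deltas=[0,0.15,0,0,0,0,0,0,0,0,0,0],
)

```text
t: 10.6
eef_pos: [513.2, -265.2, 88.7]
tcp_rot: [0.391, -0.586, 0.591, -0.393]
contact_force: [-0.9, 1.4, 0.1]
gripper_width: 14.9
```

Call:
step_arm(
  deltas=[0,0,0,0,0,0,0,0,0,0,0,0,0,0,0,0,0,0,0,0,0,0,0,0],
  fingers=1,
)

```text
t: 11.1
eef_pos: [513.3, -265.2, 88.4]
tcp_rot: [0.391, -0.586, 0.591, -0.393]
contact_force: [-0.5, -0.0, 0.1]
gripper_width: 84.7
```

Call:
step_arm(
  deltas=[0,-1,0,0,0,0,0,-3,0,0,0,0,0,-4,0,0,0,0,0,-4,0,0,0,0,0,-4,0,0,0,0],
)

```text
t: 11.72
eef_pos: [511.2, -263.7, 253.0]
tcp_rot: [0.391, -0.587, 0.59, -0.392]
contact_force: [0.5, -0.3, 0.3]
gripper_width: 85.2
```

```bash
python3 - <<'E'
from h import *
S,T=Cam("side"),Cam("top")
# guard check
for c,b,n in((S,(250,130,350,230),"s"),(T,(280,170,370,260),"t")):
    o=biggest(c.mask((3,150,80),(20,255,255)),b);print("guard",n,cen(cv2.convexHull(o)),cv2.boundingRect(o))
    th=np.linspace(0,2*np.pi,60);pts=np.vstack([[511+52*np.cos(t),-263+52*np.sin(t),h] for h in(3,61) for t in th]);q=c.proj(pts);print("exp",cen(cv2.convexHull(q.astype(np.float32))),q.min(0),q.max(0))
a=S.im[210:330,150:290];b=T.im[180:260,120:220]
cv2.imwrite("pics/i.png",np.hstack([cv2.resize(a,(440,378),interpolation=3),cv2.resize(T.im[180:285,120:220],(360,378),interpolation=3)])[:,:,::-1])
E
```

```text
guard s [299.272 187.548] (278, 173, 38, 36)
exp [295.66436231 190.48415102] [275.41588181 170.96349094] [316.45981854 210.34935273]
guard t [330.36627141 228.8972332 ] (322, 220, 16, 19)
exp [326.98599425 214.14633691] [305.57565083 193.68044988] [348.23336389 234.07341186]
```

View pics/i.png

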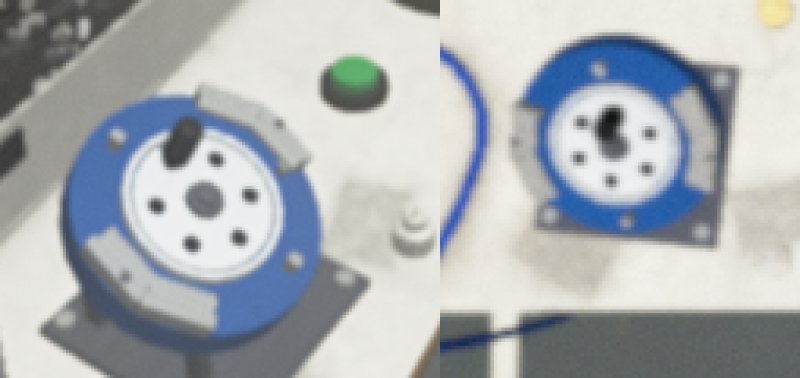

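The bare wheel shows the knob at about (182,142) in the side crop and (608,120) in the top crop.

```bash
python3 - <<'E'
from h import *
S,T=Cam("side"),Cam("top")
def knob(c,b):
    g=(cv2.cvtColor(c.im,cv2.COLOR_RGB2GRAY)<75).astype(np.uint8);k=biggest(g,b);print(cv2.boundingRect(k),cv2.contourArea(k));return cen(k)
ps=knob(S,(195,240,218,266));pt=knob(T,(158,204,174,218))
P,e=tri(S,ps,T,pt);d=P-deck
print(ps,pt,P,"err",e,"deck",d@hx,d@hy,d@ax,"r",np.hypot(d@hx,d@hy),"ang",np.degrees(np.arctan2(d@hy,d@hx)))
for th in(0,10,20,30):
    t=np.radians(th);K=[deck+28*(np.cos(t)*hx+np.sin(t)*hy)+h*ax for h in(14,30,47)];print(th,S.proj(K).round(1).tolist(),T.proj(K).round(1).tolist())
E
```

```text
(203, 251, 9, 11) 48.5
(164, 210, 6, 8) 24.5
[206.43298969 256.56357388] [166.50340136 213.91836735] [510.6324766  147.16907359 117.99511324] err 4.2498015965079805 deck 26.543622228927955 -0.2661824753501414 26.658952119554336 r 26.544956849507624 ang -0.574549361938354
0 [[204.8, 259.9], [207.6, 255.2], [210.6, 250.0]] [[167.3, 210.6], [165.6, 213.2], [163.9, 216.0]]
10 [[203.1, 261.7], [205.9, 256.9], [209.0, 251.7]] [[165.3, 210.5], [163.7, 213.1], [161.9, 215.9]]
20 [[201.9, 263.7], [204.6, 259.0], [207.7, 253.8]] [[163.5, 210.8], [161.8, 213.4], [160.0, 216.2]]
30 [[201.0, 266.0], [203.8, 261.3], [206.9, 256.1]] [[161.7, 211.3], [160.0, 213.9], [158.1, 216.8]]
```

```bash
python3 - <<'E'
from h import *
plan(deck+27.5*hx+ax*120,tool(ax,hx))
E
```

```text
t 11.925 dist 421.7 ang 31.9 n 10 joints [-0.61  0.15  1.43 -0.    1.56 -0.21] F [ 0.  -0.  -0.7] w 85.7
[-3.67,0.49,-2.01,0.048,-0.027,0.007,-3.72,0.43,-1.93,0.048,-0.027,0.007,-3.77,0.36,-1.85,0.048,-0.027,0.007,-3.82,0.30,-1.76,0.048,-0.027,0.007,-3.87,0.25,-1.67,0.048,-0.027,0.007,-3.91,0.20,-1.57,0.048,-0.027,0.007,-3.95,0.15,-1.47,0.048,-0.027,0.007,-3.99,0.11,-1.37,0.048,-0.027,0.007,-4.02,0.08,-1.26,0.048,-0.027,0.007,-4.06,0.05,-1.16,0.048,-0.027,0.007]
```

Call:
step_arm(
  deltas=[-3.67,0,-2.01,0.048,-0.027,0.007,-3.72,0.2,-1.93,0.048,-0.027,0.007,-3.77,0.36,-1.85,0.048,-0.027,0.007,-3.82,0.3,-1.76,0.048,-0.027,0.007,-3.87,0.25,-1.67,0.048,-0.027,0.007,-3.91,0.2,-1.57,0.048,-0.027,0.007,-3.95,0.15,-1.47,0.048,-0.027,0.007,-3.99,0.11,-1.37,0.048,-0.027,0.007,-4.02,0.08,-1.26,0.048,-0.027,0.007,-4.06,0.05,-1.16,0.048,-0.027,0.007,0,0,0,0,0,0],
)

```text
t: 13.3
eef_pos: [460.5, 165.3, 195.6]
tcp_rot: [0.343, -0.385, 0.639, -0.572]
contact_force: [0.5, 0.2, -0.3]
gripper_width: 85.2
```

```bash
python3 chk.py; python3 - <<'E'
from h import *
plan(deck+27.5*hx+ax*35,tool(ax,hx),n=6)
E
```

```text
deck-frame pos [17.1, 12.0, 119.5] turn 90.1 tilt err 0.23 F deck [0.2, 0.3, -0.5] M [0.02 0.21 0.02] w 85.2 t 13.3 [ 0.31 -0.26  2.   -0.23  0.95  0.51]
t 13.3 dist 86.0 ang 0.3 n 6 joints [ 0.31 -0.26  2.   -0.23  0.95  0.51] F [ 0.5  0.2 -0.3] w 85.2
[0.21,1.41,0.17,0.000,0.000,-0.001,0.20,1.41,0.17,0.000,0.000,-0.001,0.20,1.41,0.17,0.000,0.000,-0.001,0.20,1.41,0.17,0.000,0.000,-0.001,0.20,1.41,0.17,0.000,0.000,-0.001,0.20,1.41,0.17,0.000,0.000,-0.001]
```

Call:
step_arm(
  deltas=[0.7,0,0.6,0,0,0,0.5,0.8,0.4,0,0,0,0,1.6,0,0,0,0,0,1.6,0,0,0,0,0,1.6,0,0,0,0,0,1.5,0,0,0,0,0,0,0,0,0,0],
)

```text
t: 14.18
eef_pos: [504.5, 141.5, 130.9]
tcp_rot: [0.343, -0.388, 0.641, -0.568]
contact_force: [0.2, -0.2, 0.5]
gripper_width: 85.2
```

```bash
python3 chk.py; python3 - <<'E'
from h import *
plan(deck+27.5*hx+ax*35,tool(ax,hx),n=1)
E
```

```text
deck-frame pos [27.8, -6.6, 40.6] turn 89.7 tilt err 0.29 F deck [0.4, -0.1, 0.3] M [-0.02  0.26  0.01] w 85.2 t 14.175 [ 0.22 -0.12  2.03 -0.22  0.78  0.46]
t 14.175 dist 8.6 ang 0.4 n 1 joints [ 0.22 -0.12  2.03 -0.22  0.78  0.46] F [ 0.2 -0.2  0.5] w 85.2
[-0.66,0.56,-0.03,0.005,-0.005,0.002]
```

Call:
step_arm(
  deltas=[-0.6,0.5,0,0.005,-0.005,0.002,0,0,0,0,0,0],
)

```text
t: 14.42
eef_pos: [508.0, 147.4, 126.6]
tcp_rot: [0.342, -0.385, 0.64, -0.57]
contact_force: [0.1, 0.3, -0.3]
gripper_width: 85.1
```

Call:
step_arm(
  deltas=[0,0,0,0,0,0,0,0,0,0,0,0,0,0,0,0,0,0,0,0,0,0,0,0,0,0,0,0,0,0,0,0,0,0,0,0],
  fingers=-1,
  grip_force=40,
)

```text
t: 15.18
eef_pos: [507.6, 147.9, 127.8]
tcp_rot: [0.342, -0.384, 0.64, -0.571]
contact_force: [-1.0, 0.5, -0.1]
gripper_width: 15.9
```

```bash
python3 chk.py; python3 - <<'E'
from h import *
S,T=Cam("side"),Cam("top")
cv2.imwrite("pics/j.png",np.hstack([cv2.resize(S.im[200:320,150:290],(420,360),interpolation=3),cv2.resize(T.im[180:285,120:220],(342,360),interpolation=3)])[:,:,::-1])
E
```

```text
deck-frame pos [28.4, 0.1, 36.7] turn 90.0 tilt err 0.14 F deck [-1.0, 0.4, 0.4] M [0.09 0.3  0.06] w 15.9 t 15.175 [ 0.23 -0.11  2.03 -0.23  0.77  0.47]
```

View pics/j.png

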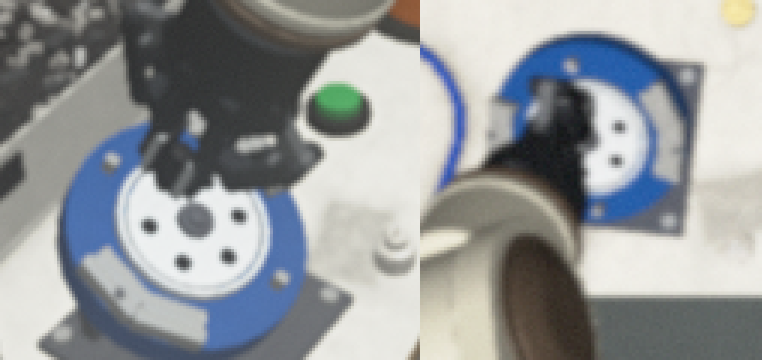

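The fingers hold the knob in both views. Cranking anticlockwise: 50° first, then in small steps with a force reading after each.

```bash
cat > crank.py <<'E'
from h import *
import sys
def crank(dphi,n,r=28.2):
    s=state();d=s["eef_pos"]-deck;R=Ro.from_quat(s["tcp_rot"]);p=np.array([d@hx,d@hy]);f=np.arctan2(p[1],p[0])
    print("phi",np.degrees(f).round(1),"r",np.hypot(*p).round(1),"h",round(d@ax,1))
    w=(R.inv()*Ro.from_matrix(tool(ax,hx))).as_rotvec().round(3);print("rot fix",w)
    for i in range(n):
        f+=np.radians(dphi);q=r*np.array([np.cos(f),np.sin(f)]);g=R.inv().apply((q[0]-p[0])*hx+(q[1]-p[1])*hy)/10;p=q
        print(round(np.degrees(f)),g.round(2).tolist())
def ana(rows):
    for e,F in rows:
        d=np.array(e)-deck;f=np.arctan2(d@hy,d@hx);t=-np.sin(f)*hx+np.cos(f)*hy;r=np.cos(f)*hx+np.sin(f)*hy;F=np.array(F)
        print("phi",np.degrees(f).round(1),"r",np.hypot(d@hx,d@hy).round(1),"h",round(d@ax,1),"Ft",round(F@t,1),"Fr",round(F@r,1),"Fa",round(F@ax,1))
E
python3 -c "
from crank import *
crank(10,36)"
```

```text
phi 0.3 r 28.4 h 36.7
rot fix [-0.002  0.    -0.001]
10 [-0.49, 0.0, -0.06]
20 [-0.47, 0.0, -0.13]
30 [-0.44, 0.0, -0.21]
40 [-0.4, -0.0, -0.28]
50 [-0.35, -0.0, -0.35]
60 [-0.28, -0.0, -0.4]
70 [-0.21, -0.0, -0.45]
80 [-0.13, -0.0, -0.48]
90 [-0.04, -0.0, -0.49]
100 [0.05, -0.0, -0.49]
110 [0.13, -0.0, -0.47]
120 [0.21, -0.0, -0.44]
130 [0.28, -0.0, -0.4]
140 [0.35, -0.0, -0.35]
150 [0.4, -0.0, -0.28]
160 [0.45, -0.0, -0.21]
170 [0.48, -0.0, -0.13]
180 [0.49, -0.0, -0.04]
190 [0.49, -0.0, 0.05]
200 [0.47, -0.0, 0.13]
210 [0.44, -0.0, 0.21]
220 [0.4, 0.0, 0.28]
230 [0.35, 0.0, 0.35]
240 [0.28, 0.0, 0.4]
250 [0.21, 0.0, 0.45]
260 [0.13, 0.0, 0.48]
270 [0.04, 0.0, 0.49]
280 [-0.05, 0.0, 0.49]
290 [-0.13, 0.0, 0.47]
300 [-0.21, 0.0, 0.44]
310 [-0.28, 0.0, 0.4]
320 [-0.35, 0.0, 0.35]
330 [-0.4, 0.0, 0.28]
340 [-0.45, 0.0, 0.21]
350 [-0.48, 0.0, 0.13]
360 [-0.49, 0.0, 0.04]
```

Call:
step_arm(
  deltas=[-0.49,0,-0.06,0,0,0,-0.47,0,-0.13,0,0,0,-0.44,0,-0.21,0,0,0],
)

```text
t: 15.65
eef_pos: [506.3, 162.9, 126.2]
tcp_rot: [0.341, -0.384, 0.641, -0.571]
contact_force: [1.9, -0.7, -0.2]
gripper_width: 15.8
```

Call:
step_arm(
  deltas=[-0.4,0,-0.28,0,0,0],
)

```text
t: 15.78
eef_pos: [504.3, 167.6, 124.8]
tcp_rot: [0.341, -0.384, 0.641, -0.571]
contact_force: [1.2, -1.2, 1.1]
gripper_width: 16.0
```

Call:
step_arm(
  deltas=[-0.35,0,-0.35,0,0,0],
)

```text
t: 15.9
eef_pos: [501.4, 171.8, 123.0]
tcp_rot: [0.341, -0.384, 0.64, -0.571]
contact_force: [-0.3, -1.5, 0.4]
gripper_width: 15.9
```

```bash
python3 -c "
from crank import *
ana([((506.3,162.9,126.2),(1.9,-.7,-.2)),((504.3,167.6,124.8),(1.2,-1.2,1.1)),((501.4,171.8,123.),(-.3,-1.5,.4))])
crank(9,13)"
```

```text
phi 30.7 r 29.1 h 36.8 Ft -1.2 Fr 1.2 Fa -1.1
phi 41.1 r 29.3 h 36.7 Ft -1.9 Fr 0.6 Fa 0.3
phi 51.7 r 29.5 h 36.7 Ft -1.0 Fr -1.1 Fa 0.4
phi 51.7 r 29.5 h 36.7
rot fix [-0.004 -0.    -0.002]
61 [-0.14, -0.0, -0.45]
70 [-0.19, -0.0, -0.4]
79 [-0.12, -0.0, -0.43]
88 [-0.05, -0.0, -0.44]
97 [0.02, -0.0, -0.44]
106 [0.09, -0.0, -0.43]
115 [0.15, -0.0, -0.42]
124 [0.22, -0.0, -0.39]
133 [0.27, -0.0, -0.35]
142 [0.32, -0.0, -0.3]
151 [0.37, -0.0, -0.25]
160 [0.4, -0.0, -0.19]
169 [0.43, -0.0, -0.12]
```

Call:
step_arm(
  deltas=[-0.23,0,-0.42,0,0,0],
)

```text
t: 16.02
eef_pos: [498.0, 175.1, 121.1]
tcp_rot: [0.341, -0.384, 0.64, -0.571]
contact_force: [4.5, 3.0, -1.3]
gripper_width: 16.0
```

Call:
step_arm(
  deltas=[-0.18,0,-0.42,0,0,0],
)

```text
t: 16.15
eef_pos: [494.3, 177.6, 118.9]
tcp_rot: [0.341, -0.384, 0.64, -0.571]
contact_force: [2.2, 0.0, -2.8]
gripper_width: 16.0
```

Call:
step_arm(
  deltas=[-0.12,0,-0.43,0,0,0],
)

```text
t: 16.27
eef_pos: [490.2, 179.4, 116.6]
tcp_rot: [0.341, -0.384, 0.64, -0.571]
contact_force: [1.4, -1.6, 0.8]
gripper_width: 16.3
```

Call:
step_arm(
  deltas=[-0.05,0,-0.44,0,0,0],
)

```text
t: 16.4
eef_pos: [485.9, 180.3, 114.3]
tcp_rot: [0.341, -0.384, 0.64, -0.571]
contact_force: [0.2, -3.5, 1.1]
gripper_width: 16.3
```

Call:
step_arm(
  deltas=[0.02,0,-0.44,0,0,0],
)

```text
t: 16.52
eef_pos: [481.8, 180.3, 112.1]
tcp_rot: [0.341, -0.384, 0.64, -0.571]
contact_force: [6.0, -4.9, 4.0]
gripper_width: 16.0
```

Call:
step_arm(
  deltas=[0.09,0,-0.43,0,0,0],
)

```text
t: 16.65
eef_pos: [478.9, 179.9, 110.9]
tcp_rot: [0.34, -0.383, 0.641, -0.572]
contact_force: [17.5, -5.3, -4.9]
gripper_width: 15.7
```

Call:
step_arm(
  deltas=[0.15,0,-0.42,0,0,0],
)

```text
t: 16.77
eef_pos: [475.7, 178.8, 109.4]
tcp_rot: [0.34, -0.382, 0.641, -0.572]
contact_force: [16.1, -0.5, -8.5]
gripper_width: 15.9
```

Call:
step_arm(
  deltas=[0.22,0,-0.39,0,0,0],
)

```text
t: 16.9
eef_pos: [471.9, 176.9, 107.2]
tcp_rot: [0.34, -0.382, 0.641, -0.572]
contact_force: [2.8, -0.9, -2.7]
gripper_width: 15.8
```

Call:
step_arm(
  deltas=[0.27,0,-0.35,0,0,0],
)

```text
t: 17.02
eef_pos: [468.3, 174.4, 105.4]
tcp_rot: [0.34, -0.382, 0.641, -0.572]
contact_force: [3.9, -3.7, 1.3]
gripper_width: 15.9
```

Call:
step_arm(
  deltas=[0.32,0,-0.3,0,0,0],
)

```text
t: 17.15
eef_pos: [465.2, 171.3, 104.0]
tcp_rot: [0.34, -0.382, 0.641, -0.572]
contact_force: [6.6, -3.9, 0.3]
gripper_width: 15.7
```

```bash
python3 -c "
from crank import *
ana([((498.0,175.1,121.1),(4.5,3,-1.3)),((494.3,177.6,118.9),(2.2,0,-2.8)),((490.2,179.4,116.6),(1.4,-1.6,.8)),((485.9,180.3,114.3),(.2,-3.5,1.1)),((481.8,180.3,112.1),(6,-4.9,4)),((478.9,179.9,110.9),(17.5,-5.3,-4.9)),((475.7,178.8,109.4),(16.1,-.5,-8.5)),((471.9,176.9,107.2),(2.8,-.9,-2.7)),((468.3,174.4,105.4),(3.9,-3.7,1.3)),((465.2,171.3,104.),(6.6,-3.9,.3))])
crank(9,10)"
```

```text
phi 61.6 r 29.6 h 36.8 Ft -1.0 Fr 4.5 Fa -3.1
phi 71.2 r 29.6 h 36.7 Ft -0.5 Fr 0.4 Fa -3.5
phi 81.0 r 29.8 h 36.7 Ft -2.0 Fr -1.1 Fa -0.0
phi 90.5 r 29.8 h 36.7 Ft -1.0 Fr -3.5 Fa 0.7
phi 99.5 r 29.7 h 36.7 Ft -6.8 Fr -5.4 Fa 0.5
phi 105.6 r 29.7 h 37.0 Ft -12.2 Fr -6.8 Fa -12.8
phi 112.7 r 29.4 h 37.1 Ft -9.9 Fr -2.7 Fa -15.0
phi 122.1 r 29.2 h 36.8 Ft -0.8 Fr -1.2 Fa -3.7
phi 131.4 r 29.2 h 36.7 Ft -1.2 Fr -5.3 Fa -0.9
phi 140.5 r 29.0 h 36.8 Ft -1.6 Fr -6.9 Fa -3.0
phi 140.5 r 29.0 h 36.8
rot fix [-0.009  0.    -0.003]
150 [0.41, -0.0, -0.19]
159 [0.4, -0.0, -0.19]
168 [0.42, -0.0, -0.13]
177 [0.44, -0.0, -0.06]
186 [0.44, -0.0, 0.01]
195 [0.44, -0.0, 0.08]
204 [0.42, 0.0, 0.14]
213 [0.39, 0.0, 0.21]
222 [0.35, 0.0, 0.27]
231 [0.31, 0.0, 0.32]
```

There is a clear tight spot at roughly 97–118°. I am going back clockwise in fine steps to find its edges from the other side.

```bash
python3 -c "
from crank import *
crank(-4,13,29.3)"
```

```text
phi 140.5 r 29.0 h 36.8
rot fix [-0.009  0.    -0.003]
137 [-0.17, 0.0, 0.11]
133 [-0.14, 0.0, 0.15]
129 [-0.13, 0.0, 0.16]
125 [-0.12, 0.0, 0.16]
121 [-0.11, 0.0, 0.17]
117 [-0.1, 0.0, 0.18]
113 [-0.08, 0.0, 0.19]
109 [-0.07, 0.0, 0.19]
105 [-0.06, 0.0, 0.2]
101 [-0.04, 0.0, 0.2]
97 [-0.03, 0.0, 0.2]
93 [-0.02, 0.0, 0.2]
89 [-0.0, 0.0, 0.2]
```

Call:
step_arm(
  deltas=[-0.26,0,0.3,0,0,0],
)

```text
t: 17.27
eef_pos: [467.4, 173.2, 105.0]
tcp_rot: [0.34, -0.383, 0.641, -0.572]
contact_force: [-3.5, 2.5, -2.4]
gripper_width: 16.1
```

Call:
step_arm(
  deltas=[-0.16,0,0.25,0,0,0],
)

```text
t: 17.4
eef_pos: [469.3, 174.8, 105.8]
tcp_rot: [0.34, -0.383, 0.641, -0.572]
contact_force: [-7.2, 5.2, 0.4]
gripper_width: 16.2
```

Call:
step_arm(
  deltas=[-0.12,0,0.22,0,0,0],
)

```text
t: 17.52
eef_pos: [471.0, 176.1, 106.7]
tcp_rot: [0.34, -0.384, 0.641, -0.572]
contact_force: [-4.3, 2.2, 0.8]
gripper_width: 15.7
```

Call:
step_arm(
  deltas=[-0.11,0,0.22,0,0,0],
)

```text
t: 17.65
eef_pos: [472.9, 177.3, 107.6]
tcp_rot: [0.34, -0.384, 0.64, -0.572]
contact_force: [-3.6, 1.0, 0.8]
gripper_width: 15.8
```

Call:
step_arm(
  deltas=[-0.1,0,0.24,0,0,0],
)

```text
t: 17.77
eef_pos: [474.3, 178.0, 108.1]
tcp_rot: [0.341, -0.385, 0.64, -0.571]
contact_force: [-17.7, -0.7, 5.2]
gripper_width: 15.9
```

Call:
step_arm(
  deltas=[-0.09,0,0.25,0,0,0],
)

```text
t: 17.9
eef_pos: [475.2, 178.4, 108.4]
tcp_rot: [0.343, -0.385, 0.64, -0.57]
contact_force: [-22.9, -0.5, 10.9]
gripper_width: 15.7
```

Call:
step_arm(
  deltas=[-0.08,0,0.25,0,0,0],
)

```text
t: 18.02
eef_pos: [476.4, 178.9, 109.0]
tcp_rot: [0.343, -0.386, 0.639, -0.569]
contact_force: [-21.1, -0.1, 11.0]
gripper_width: 16.2
```

Call:
step_arm(
  deltas=[-0.06,0,0.25,0,0,0],
)

```text
t: 18.15
eef_pos: [477.7, 179.3, 109.7]
tcp_rot: [0.344, -0.387, 0.639, -0.569]
contact_force: [-18.0, 2.0, 8.9]
gripper_width: 16.4
```

Call:
step_arm(
  deltas=[-0.04,0,0.25,0,0,0],
)

```text
t: 18.27
eef_pos: [479.0, 179.6, 110.5]
tcp_rot: [0.345, -0.387, 0.639, -0.568]
contact_force: [-16.0, 3.9, 6.8]
gripper_width: 15.9
```

Call:
step_arm(
  deltas=[-0.02,0,0.25,0,0,0],
)

```text
t: 18.4
eef_pos: [480.4, 179.8, 111.2]
tcp_rot: [0.345, -0.388, 0.638, -0.568]
contact_force: [-13.5, 5.8, 6.1]
gripper_width: 16.3
```

```bash
python3 -c "
from crank import *
ana([((467.4,173.2,105.),(-3.5,2.5,-2.4)),((469.3,174.8,105.8),(-7.2,5.2,.4)),((471,176.1,106.7),(-4.3,2.2,.8)),((472.9,177.3,107.6),(-3.6,1,.8)),((474.3,178,108.1),(-17.7,-.7,5.2)),((475.2,178.4,108.4),(-22.9,-.5,10.9)),((476.4,178.9,109),(-21.1,-.1,11)),((477.7,179.3,109.7),(-18,2,8.9)),((479,179.6,110.5),(-16,3.9,6.8)),((480.4,179.8,111.2),(-13.5,5.8,6.1))])
crank(-4,4,29.5)"
```

```text
phi 134.4 r 28.8 h 36.7 Ft 1.7 Fr 4.6 Fa -0.4
phi 129.2 r 28.9 h 36.6 Ft 2.4 Fr 7.6 Fa 4.0
phi 124.6 r 29.0 h 36.7 Ft 2.0 Fr 3.4 Fa 2.8
phi 119.8 r 29.2 h 36.7 Ft 2.2 Fr 1.9 Fa 2.4
phi 116.6 r 29.3 h 36.5 Ft 12.9 Fr 3.4 Fa 12.8
phi 114.7 r 29.3 h 36.4 Ft 14.9 Fr 3.4 Fa 20.3
phi 111.9 r 29.4 h 36.4 Ft 13.3 Fr 2.6 Fa 19.5
phi 108.9 r 29.4 h 36.4 Ft 11.2 Fr 3.7 Fa 16.4
phi 105.9 r 29.4 h 36.5 Ft 10.3 Fr 5.0 Fa 13.7
phi 102.8 r 29.4 h 36.5 Ft 8.4 Fr 6.2 Fa 12.0
phi 102.7 r 29.4 h 36.5
rot fix [ 0.01  -0.     0.001]
99 [-0.05, -0.0, 0.2]
95 [-0.02, -0.0, 0.2]
91 [-0.01, -0.0, 0.21]
87 [0.0, -0.0, 0.21]
```

Call:
step_arm(
  deltas=[-0.03,0,0.26,0,0,0],
)

```text
t: 18.52
eef_pos: [482.3, 180.2, 112.3]
tcp_rot: [0.346, -0.389, 0.638, -0.568]
contact_force: [-3.5, 1.9, 3.6]
gripper_width: 16.0
```

Call:
step_arm(
  deltas=[-0.01,0,0.25,0,0,0],
)

```text
t: 18.65
eef_pos: [484.7, 180.3, 113.6]
tcp_rot: [0.346, -0.388, 0.638, -0.568]
contact_force: [-1.9, 2.1, 0.6]
gripper_width: 16.0
```

Call:
step_arm(
  deltas=[0,0,0.25,0,0,0],
)

```text
t: 18.77
eef_pos: [487.1, 180.1, 114.9]
tcp_rot: [0.346, -0.388, 0.638, -0.568]
contact_force: [-1.3, 1.2, 0.4]
gripper_width: 16.2
```

Call:
step_arm(
  deltas=[0.01,0,0.2,0,0,0],
)

```text
t: 18.9
eef_pos: [489.0, 179.7, 115.9]
tcp_rot: [0.346, -0.388, 0.638, -0.568]
contact_force: [-3.0, 0.0, 1.1]
gripper_width: 16.0
```

```bash
python3 chk.py; python3 -c "
from crank import *
crank(5,5,29.6)"
```

```text
deck-frame pos [3.3, 29.5, 36.7] turn 90.0 tilt err 0.62 F deck [-2.1, -0.3, 2.3] M [0.05 0.24 0.  ] w 16.0 t 18.9 [ 0.32 -0.1   2.04 -0.28  0.78  0.59]
phi 83.6 r 29.7 h 36.7
rot fix [ 0.011 -0.    -0.   ]
89 [-0.0, 0.0, -0.26]
94 [0.01, 0.0, -0.26]
99 [0.03, 0.0, -0.26]
104 [0.05, 0.0, -0.25]
109 [0.07, 0.0, -0.25]
```

Call:
step_arm(
  deltas=[0,0,-0.4,0.01,0,0,0.01,0,-0.3,0,0,0],
)

```text
t: 19.15
eef_pos: [483.1, 180.3, 112.8]
tcp_rot: [0.342, -0.385, 0.64, -0.57]
contact_force: [0.4, -1.4, 0.2]
gripper_width: 15.8
```

Call:
step_arm(
  deltas=[0.03,0,-0.25,0,0,0],
)

```text
t: 19.27
eef_pos: [481.1, 180.2, 111.9]
tcp_rot: [0.342, -0.384, 0.641, -0.57]
contact_force: [14.0, -3.6, -1.1]
gripper_width: 15.8
```

Call:
step_arm(
  deltas=[0.05,0,-0.25,0,0,0],
)

```text
t: 19.4
eef_pos: [479.9, 180.0, 111.6]
tcp_rot: [0.341, -0.383, 0.641, -0.571]
contact_force: [20.5, -2.3, -7.8]
gripper_width: 15.9
```

Call:
step_arm(
  deltas=[0.06,0,-0.25,0,0,0],
)

```text
t: 19.52
eef_pos: [478.5, 179.7, 110.8]
tcp_rot: [0.34, -0.383, 0.641, -0.572]
contact_force: [19.2, -0.5, -8.4]
gripper_width: 16.0
```

```bash
python3 chk.py; python3 -c "
from crank import *
crank(3,4,29.4)"
```

```text
deck-frame pos [-8.3, 28.3, 37.1] turn 90.0 tilt err 0.45 F deck [12.9, 1.8, -16.4] M [ 0.07 -1.71  0.15] w 16.0 t 19.525 [ 0.33 -0.12  2.08 -0.3   0.75  0.63]
phi 106.4 r 29.5 h 37.1
rot fix [-0.008 -0.    -0.002]
109 [0.06, -0.0, -0.14]
112 [0.05, -0.0, -0.14]
115 [0.06, -0.0, -0.14]
118 [0.07, -0.0, -0.14]
```

Call:
step_arm(
  deltas=[0.07,0,-0.22,0,0,0,0,0,0,0,0,0,0,0,0,0,0,0],
)

```text
t: 19.9
eef_pos: [477.2, 179.3, 109.9]
tcp_rot: [0.339, -0.382, 0.641, -0.572]
contact_force: [3.1, 1.2, -1.2]
gripper_width: 16.2
```

```bash
python3 chk.py; python3 -c "
from crank import *
crank(3,1,29.4)"
```

```text
deck-frame pos [-9.9, 27.7, 36.8] turn 90.0 tilt err 0.6 F deck [2.0, 1.6, -2.5] M [ 0.18 -0.18  0.07] w 16.2 t 19.9 [ 0.33 -0.12  2.08 -0.31  0.74  0.63]
phi 109.5 r 29.4 h 36.8
rot fix [-0.01  -0.    -0.003]
113 [0.06, -0.0, -0.14]
```

Call:
step_arm(
  deltas=[0,0,0,0,0,0,0,0,0,0,0,0,0,0,0,0,0,0,0,0,0,0,0,0],
  fingers=1,
)

```text
t: 20.4
eef_pos: [476.5, 179.1, 109.5]
tcp_rot: [0.34, -0.382, 0.641, -0.572]
contact_force: [-0.1, 0.1, -0.5]
gripper_width: 85.0
```

Call:
step_arm(
  deltas=[0,-1,0,0,0,0,0,-2,0,0,0,0,0,-3,0,0,0,0,0,-4,0,0,0,0,0,-4,0,0,0,0],
)

```text
t: 21.02
eef_pos: [406.8, 186.0, 235.6]
tcp_rot: [0.341, -0.383, 0.641, -0.571]
contact_force: [0.7, 0.0, 0.4]
gripper_width: 85.2
```

```bash
python3 - <<'E'
from h import *
S,T=Cam("side"),Cam("top")
B=np.array([514.5,-75.5,0])
print("proj btn top",S.proj(B+[0,0,22]),T.proj(B+[0,0,22]))
def knob(c,b):
    g=(cv2.cvtColor(c.im,cv2.COLOR_RGB2GRAY)<75).astype(np.uint8);k=biggest(g,b);print(cv2.boundingRect(k),cv2.contourArea(k))
R=tool([0,0,1],np.array([np.cos(-.2),np.sin(-.2),0]))
plan(B+[0,0,100],R)
cv2.imwrite("pics/k.png",np.hstack([cv2.resize(S.im[200:320,150:290],(420,360),interpolation=3),cv2.resize(T.im[180:285,120:220],(342,360),interpolation=3)])[:,:,::-1])
E
```

```text
proj btn top [[262.77801669 231.29137065]] [[256.13238346 213.73641431]]
t 21.125 dist 315.5 ang 29.0 n 8 joints [ 0.42 -0.37  2.   -0.28  1.09  0.62] F [ 0.3 -0.8  0.3] w 85.6
[3.11,2.33,0.67,-0.062,0.010,-0.003,3.10,2.29,0.85,-0.062,0.010,-0.003,3.08,2.24,1.02,-0.062,0.010,-0.003,3.06,2.18,1.19,-0.062,0.010,-0.003,3.04,2.11,1.36,-0.062,0.010,-0.003,3.02,2.03,1.52,-0.062,0.010,-0.003,3.00,1.94,1.67,-0.062,0.010,-0.003,2.97,1.84,1.82,-0.062,0.010,-0.003]
```

View pics/k.png

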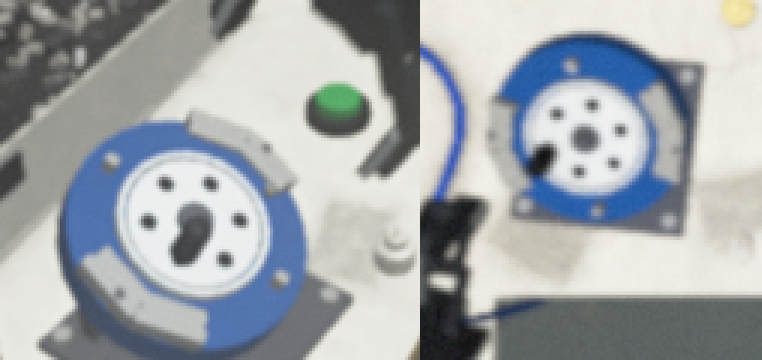

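The knob now stands at about 110°, at (190,240) in the side crop and (541,160) in the top crop, and nothing touches it. Next is the button with closed fingers.

Call:
step_arm(
  deltas=[3.11,1.4,0.67,-0.062,0.01,-0.003,3.1,1.5,0.85,-0.062,0.01,-0.003,3.08,1.6,1.02,-0.062,0.01,-0.003,3.06,1.6,1.19,-0.062,0.01,-0.003,3.04,1.6,1.36,-0.062,0.01,-0.003,3.02,1.6,1.52,-0.062,0.01,-0.003,3,1.6,1.67,-0.062,0.01,-0.003,2.97,1.6,1.82,-0.062,0.01,-0.003,0,0,0,0,0,0],
  fingers=-1,
)

```text
t: 22.25
eef_pos: [501.8, -80.3, 139.4]
tcp_rot: [-0.45, 0.55, -0.542, 0.448]
contact_force: [-0.9, 1.2, -0.1]
gripper_width: -0.1
```

```bash
python3 - <<'E'
from h import *
B=np.array([514.5,-75.5,0]);s=state();print(s["eef_pos"])
plan(B+[0,0,65],tool([0,0,1],Ro.from_quat(s["tcp_rot"]).as_matrix()[:,2]),n=5)
E
```

```text
[501.84359621 -80.27473295 139.37839646]
t 22.25 dist 75.6 ang 0.7 n 5 joints [-0.31  0.08  1.74  0.    1.33 -0.12] F [-0.9  1.2 -0.1] w -0.1
[-0.13,1.49,0.24,0.002,0,-0.001,-0.14,1.49,0.24,0.002,0,-0.001,-0.14,1.49,0.24,0.002,0,-0.001,-0.14,1.49,0.24,0.002,0,-0.001,-0.14,1.49,0.23,0.002,0,-0.001]
```

Call:
step_arm(
  deltas=[-0.2,1.5,0.4,0.002,0,-0.001,-0.2,1.5,0.4,0.002,0,-0.001,-0.15,1.5,0.3,0.002,0,-0.001,-0.1,1.5,0.1,0.002,0,0,0,1.3,0,0,0,0,0,0,0,0,0,0],
)

```text
t: 23.0
eef_pos: [514.2, -72.9, 61.3]
tcp_rot: [-0.449, 0.546, -0.545, 0.45]
contact_force: [-0.4, -0.2, 0.1]
gripper_width: -0.2
```

```bash
python3 - <<'E'
from h import *
B=np.array([514.5,-75.5,0]);plan(B+[0,0,45],n=2)
E
```

```text
t 23.0 dist 16.5 ang 0.0 n 2 joints [-0.29  0.18  1.8   0.    1.16 -0.1 ] F [-0.4 -0.2  0.1] w -0.2
[0.13,0.82,0.04,0.000,0.000,0.000,0.13,0.82,0.04,0.000,0.000,0.000]
```

Call:
step_arm(
  deltas=[0.13,0.8,0,0,0,0,0.13,0.8,0,0,0,0,0,0.4,0,0,0,0],
)

```text
t: 23.38
eef_pos: [514.2, -75.9, 41.0]
tcp_rot: [-0.448, 0.546, -0.546, 0.451]
contact_force: [-0.8, 0.0, -0.2]
gripper_width: -0.1
```

Call:
step_arm(
  deltas=[0,0.3,0,0,0,0,0,0.3,0,0,0,0],
)

```text
t: 23.62
eef_pos: [514.3, -76.0, 34.9]
tcp_rot: [-0.448, 0.546, -0.546, 0.451]
contact_force: [-1.4, 0.8, 5.1]
gripper_width: -0.4
```

Call:
step_arm(
  deltas=[0,0.3,0,0,0,0],
)

```text
t: 23.75
eef_pos: [514.5, -76.0, 32.4]
tcp_rot: [0.448, -0.546, 0.546, -0.451]
contact_force: [-13.3, 3.3, 42.7]
gripper_width: -0.4
```

The button bottomed out, with a sharp force rise at 32.4 mm. Retreating.

Call:
step_arm(
  deltas=[0,-0.5,0,0,0,0,0,-2,0,0,0,0,0,-4,0,0,0,0,0,-5,0,0,0,0,0,-5,0,0,0,0,-2,-3,-3,0,0,0,-2,0,-4,0,0,0,0,0,0,0,0,0],
)

```text
t: 24.75
eef_pos: [451.6, -22.5, 233.8]
tcp_rot: [0.448, -0.545, 0.546, -0.451]
contact_force: [0.9, 0.1, 1.0]
gripper_width: 0.1
```

```bash
python3 - <<'E'
from h import *
S,T=Cam("side"),Cam("top");print(state()["eef_pos"],state()["contact_force"],state()["t"])
th=np.linspace(0,2*np.pi,60);pts=np.vstack([[511+52*np.cos(t),-263+52*np.sin(t),h] for h in(3,61) for t in th])
for c,b in((S,(250,130,350,230)),(T,(280,170,370,260))):
    o=biggest(c.mask((3,150,80),(20,255,255)),b);print("guard",cv2.boundingRect(o),c.proj(pts).min(0).round(),c.proj(pts).max(0).round())
cv2.imwrite("pics/l.png",np.hstack([cv2.resize(S.im[150:330,150:340],(400,379),interpolation=3),cv2.resize(T.im[120:280,120:370],(400,256),interpolation=3,dst=None) if 0 else cv2.resize(T.im[130:280,130:370],(400,379),interpolation=3)])[:,:,::-1])
E
```

```text
[453.06430704 -23.72036546 233.44696944] [-0.27700645 -0.15286001 -0.4250149 ] 24.85
guard (278, 173, 38, 36) [275. 171.] [316. 210.]
guard (308, 192, 43, 47) [306. 194.] [348. 234.]
```

View pics/l.png

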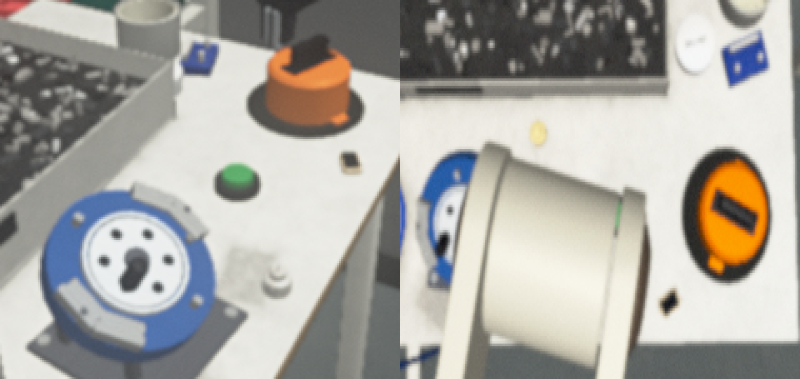

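The guard stands upright on the mat, the knob is still in the tight spot, the button is back up and the bystanders are in place. Handing in.

```bash
python3 -c "
from cell import *
print(job_done())"
```

```text
the job is handed in; nothing more can be done
None
```

The job is handed in at about 25 s of the 72 s allowed. The steps were done in the order asked. One force reading at the button went over 40 N.

- **Guard:** I turned it 75° anticlockwise until its ears were visibly clear of the hooks, lifted it about 110 mm along the axis, and stood it on the mat. The last pictures show it upright on the mat, within a few pixels of where it should be.
- **Tight spot:** I turned the wheel by its knob and felt the drag start at about 98° going anticlockwise and at about 118° going clockwise. That is roughly 20° wide, with 8–15 N at the knob against 1–2 N elsewhere. I left the knob at about 109°, and the last picture shows it had not moved after release. I did not turn the wheel through the remaining 220° or so, because you said there is only one spot.
- **Button:** I pressed it with the closed fingertips until it stopped and the force rose sharply, about 6.6 mm below the calculated contact height. It sprang back up.
- **Force at the button:** the wrist read 42.7 N vertically for one reading at the end of the press. That came through the fingertips, not the arm or gripper body, but it is over the 40 N figure and harder than I intended.
- **Other disagreements:** the two cameras put the knob about 4 mm apart. The measured knob radius was 28–30 mm against the stated 28 mm, so the absolute angles may be a degree or two off.

The other things on the bench look untouched, and the arm was clear of everything when I handed in.

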